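# Refit the laminator's control knob

## Robot

A 6-joint arm with a two-finger parallel gripper is mounted at the origin on the work surface. World frame = base frame: x ahead of the robot, y to its left, z up, the work surface at z = 0. Lengths are in m, angles in degrees, forces in N, time in s.
With the tool pointing down it reaches from about 0.3 to 0.75 m from the base axis. Payload 8.5 kg.
Tool frame: the origin (TCP) lies midway between the tips of the shut fingers; the grasp point (between the pads) lies 19 mm behind it (env.tcp_to_grasp is the z of the grasp point in the tool frame, in m); z points along the fingers, y is the line along which they close (so a half turn about z gives the same grasp; the last joint's range is limited). The gripper opens to 85 mm and grips with 20 to 120 N. Pads are 22 mm wide; open, the fingers measure 114 mm over their backs; the gripper's body (76 mm by 85 mm) begins 54 mm behind the grasp point. The pads swing forward as they close: fully open they stand 13 mm farther back than shut.
Start: joints at [60.487, 21.807, 74.336, -0, 83.858, -12.336], TCP at [0.162, 0.525, 0.231] pointing down, gripper open.
Joint ranges: [-178.18, 178.18], [-50.72, 133.34], [12.68, 142.11], [-81.47, 261.47], [9.98, 163.14], [-165.26, 165.26]. Speed limits (degrees/s): [136.94, 136.94, 180, 180, 180, 180].

## Interface

Orientations are given as a 3x3 rotation matrix whose columns are the frame's x, y, z axes.
In Python, from rig import env, imaging, job, models gives the robot as it stands. The module is installed in compiled form; this text tells all that it offers.
- The arm moves only by the tool jog_arm, never from a script. Its argument "plan" is text: rows parted by semicolons, each of 7 numbers parted by spaces: the turn, a rotation vector about the tool's x, y, z in degrees, then the shift along the tool's x, y, z in cm, then the closure in counts, from 0 (fully open) to 255 (shut). In form: rx ry rz x y z claw; .... A call has 1 to 10 rows; each row shifts and turns the commanded pose from where the row before left it, along the tool's axes as they then stand; what a row does not reach is not made up. A row lasts 1/12 s, in which the tool goes at most 41.7 mm and 7.16 degrees, less where a joint would pass 70% of its speed; a pose out of reach is approached as far as the arm can. A call with a gripper value outside its range is refused whole. The fingers move at their own pace and stop on an object; "grip_force" is the grip in N (left out, the last holds). Time passes only in rows, so rows that do not move let the fingers close. It gives the time, the measured TCP pose, the force, the opening and the grip force at its end, in the units of the state.
- env.observe(): the state, without advancing time (a new reading comes with each control period).
- imaging.get_image(name): name is "scene" or "top"; returns a dict with "pixels" (384x512x3 uint8, red, green, blue), "depth" (384x512 float32, m along the optical axis (not along the pixel's ray), 0 where there is no reading), "fov_y" (degrees; the focal length in pixels is half the picture's height over the tangent of half this angle, whatever the lens; pixels are square), "cx", "cy" (the principal point, pixels), "distortion" ([k1, k2, p1, p2, k3] as OpenCV has them; the pictures are not rectified), "world_from_camera" (4x4, takes a point from camera to world coordinates). Camera axes: x right, y down, z forward; pixel columns grow to the right and rows downward; lengths in m; the calibration is good to about 2 mm. A picture is of the moment at which its call begins.
- job.close_job(): hands the job in; it is judged then, once.
Trained networks look in the newest picture that a camera, given by its name, has taken for a name from the list of things; names that differ only in an ending like _2 or _b are one class to them, and where a whole thing is asked for, a point or a joint stands for the part that bears it (a point fixed in the world has none). Each returns a list of dicts, best first, with "confidence" (0 to 1); they miss things now and then, are a little off and sometimes report something else, mostly with a low value. They report only what shows in the picture. A call takes as long as a camera call.
- models.outline_of(camera, query): "region" (384x512 bool, what is visible of it) and "bbox" ([centre column, centre row, width, height] in pixels, round what is visible of it).
- models.tip_of(camera, query): "at" ([column, row] in pixels: a listed point, or the origin of a listed thing).
The state is a dict: "time_s": time; "q": joint angles; "qvel": joint speeds; "joint_efforts": joint torques, N m; "position": TCP position; "tool_rot": TCP orientation; "ft_force": force on the tool from outside, world axes, zero at the start; "wrist_torque": the same for the moment, N m; "grip_width": finger opening in m; "gripper_force": force on a finger pad.
Only numpy, scipy, OpenCV 4.12 (cv2) and the standard library are available. Lean on these libraries where they do the work, as an engineer would, in place of code of your own. Each camera call takes 0.05 s, during which the arm holds its last target. There are 200 camera calls.

## Task

A control knob has come off the film laminator's console. Pick up the largest of the three loose knobs (the big teardrop-shaped one), turn it so that its nose points the way the flat of the bare D-shaft faces, and push it straight down onto that shaft until it snaps and sits fully home on the console; then let go. Leave the other two loose knobs where they are.

Things in the scene. Friction and masses are not known exactly. Their poses are not given: they have to be found in the camera images.
- big_knob: Knob to fit: black, teardrop seen from above, 64 x 36 mm, 44 tall, 80 g, stands bore down on the table (z 0). Origin: bore axis, underside. +x to the nose (38 mm off; white line on top), z up. Long sides flat, parallel to x from -19 to +12 mm: grip across them, 36 mm wide. D bore 32 deep, 23 across, its flat on the nose side 4.2 from the axis; mouth flares 4 mm wider all round over 5 mm.
- bare_shaft (a point): Foot of the bare steel D-shaft on the white console's top (z 0.06). +x: the way its flat faces, away from display and switch. Fixed, upright, 30 tall, 20 mm across, flat 3 mm off axis, top 6 mm tapered. Knob fits only with its +x along this +x, within 15 deg. Side spring balls hold it 12 mm up until pushed with 5-10 N; then it snaps home, its origin here. A fitted knob like it stands 110 mm to +y.
- small_knob: A loose black teardrop knob of the same shape but small: 42 mm long, 23 mm wide, 29 mm tall. Not the one wanted; leave it. Origin: centre of its underside (beneath the axis), +x to its nose.
- round_knob: A loose black round knob, 46 mm across and 32 mm tall. Not the one wanted; leave it. Origin: centre of its underside.

How it is judged:
By the outcome, as a careful person would: the job done as asked, in the order asked, and still so for the second after the job is handed in, with the robot touching nothing.
It also fails if it takes over 42 s, if anything falls off the work surface, if the arm or the gripper's body presses on something with over 40 N, if the wrist force passes 120 N, or if a joint passes its speed limit or range.

## Working session

There is one attempt and no reset: what is moved stays moved. The work goes in short steps, Python scripts to look and compute and a tool call to move; the robot and the scene stay as the last step left them, time stands still between calls to the robot, and variables do not carry over. Pictures are saved under pics/ and viewed, at most 10 in all, crops included, and the job is handed in when it is done.

Besides the shell and the picture viewer there is one more tool, called after "Emit:" by a JSON object that holds its "api" and its "payload", one argument or row to a line. jog_arm: Moves the arm, as the interface text tells. Its arguments: {"type":"object","properties":{"plan":{"type":"string"},"grip_force":{"type":"number"}},"required":["plan"]}

```bash
mkdir -p pics; cat > h.py <<'E'
import numpy as np, cv2
from rig import env, imaging, job, models
def cam(n):
    d=imaging.get_image(n); h=d["pixels"].shape[0]
    f=h/2/np.tan(np.radians(d["fov_y"]/2))
    d["K"]=np.array([[f,0,d["cx"]],[0,f,d["cy"]],[0,0,1.]]); d["D"]=np.array(d["distortion"],float); d["T"]=np.array(d["world_from_camera"]); return d
def rays(d,uv):
    n=cv2.undistortPoints(np.array(uv,float).reshape(-1,1,2),d["K"],d["D"]).reshape(-1,2)
    return np.c_[n,np.ones(len(n))]@d["T"][:3,:3].T
def onplane(d,uv,z):
    r=rays(d,uv); o=d["T"][:3,3]; return o+r*((z-o[2])/r[:,2])[:,None]
def cloud(d,mask):
    v,u=np.nonzero(mask&(d["depth"]>0)); r=rays(d,np.c_[u,v]); return d["T"][:3,3]+r*d["depth"][v,u][:,None],np.c_[u,v]
def save(d,n): cv2.imwrite(f"pics/{n}.png",cv2.cvtColor(d["pixels"],cv2.COLOR_RGB2BGR))
E
python3 - <<'E'
from h import *
np.set_printoptions(precision=4,suppress=True)
for c in ("top","scene"):
    d=cam(c); save(d,c+"1"); print(c,d["fov_y"],d["T"][:3,3],d["T"][:3,2])
    for q in ("big_knob","bare_shaft","small_knob","round_knob"):
        for r in models.tip_of(c,q)[:3]: print(q,"tip",r["confidence"],r["at"],onplane(d,[r["at"]],.06 if q=="bare_shaft" else 0)[0])
        if q!="bare_shaft":
            for r in models.outline_of(c,q)[:2]:
                P,_=cloud(d,r["region"]); print(q,"out",r["confidence"],r["bbox"],P.min(0),P.max(0))
s=env.observe(); print(s["position"],s["tool_rot"],s["time_s"],env.tcp_to_grasp)
E
```

```text
top 46.636146095284765 [ 0.5008 -0.0424  0.8224] [ 0.0669  0.0138 -0.9977]
big_knob tip 0.62 [275.3, 240.4] [ 0.4589 -0.0708  0.    ]
big_knob out 0.95 [276.4, 239.6, 18.6, 33.5] [ 0.4341 -0.0862 -0.0009] [ 0.4947 -0.0512  0.0482]
bare_shaft tip 0.9 [120.1, 136.0] [0.6438 0.1997 0.06  ]
small_knob tip 0.74 [384.1, 224.4] [ 0.487  -0.2709  0.    ]
small_knob out 0.52 [386.7, 227.2, 12.4, 21.7] [ 0.4629 -0.279   0.0054] [ 0.5005 -0.2547  0.033 ]
round_knob tip 0.7 [337.6, 150.2] [ 0.6249 -0.188   0.    ]
round_knob out 0.73 [340.6, 151.1, 24.7, 27.9] [ 0.6018 -0.2148 -0.0005] [ 0.646  -0.1632  0.0369]
scene 49.78338322192505 [0.8508 0.4187 0.7005] [-0.3644 -0.5317 -0.7645]
big_knob tip 0.91 [271.2, 182.2] [ 0.4665 -0.0754  0.    ]
big_knob out 0.76 [274.6, 178.6, 32.4, 29.2] [ 0.4057 -0.111  -0.0034] [ 0.4967 -0.0456  0.0473]
bare_shaft tip 0.86 [284.6, 302.8] [0.6427 0.1955 0.06  ]
small_knob tip 0.68 [217.7, 137.7] [ 0.485  -0.2746 -0.    ]
small_knob out 0.6 [222.3, 134.6, 22.2, 14.5] [ 0.4605 -0.2787 -0.0012] [ 0.502  -0.2506  0.0306]
round_knob tip 0.77 [186.4, 182.9] [ 0.6237 -0.1876  0.    ]
round_knob out 0.93 [185.9, 180.1, 14.4, 25.5] [ 0.6045 -0.2023 -0.0009] [ 0.6472 -0.1579  0.034 ]
[0.1624 0.5254 0.2313] [[-0.9554  0.2954 -0.    ]
 [ 0.2954  0.9554 -0.    ]
 [ 0.     -0.     -1.    ]] 0.8 -0.0187
```

View pics/top1.png

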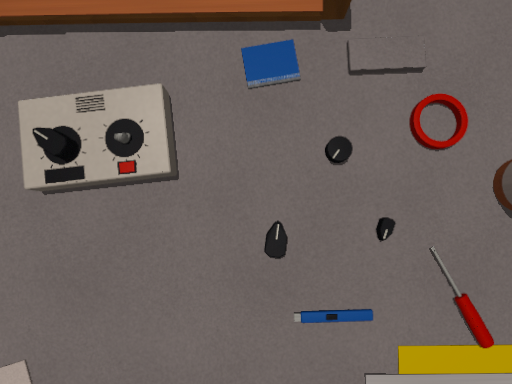

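View pics/scene1.png

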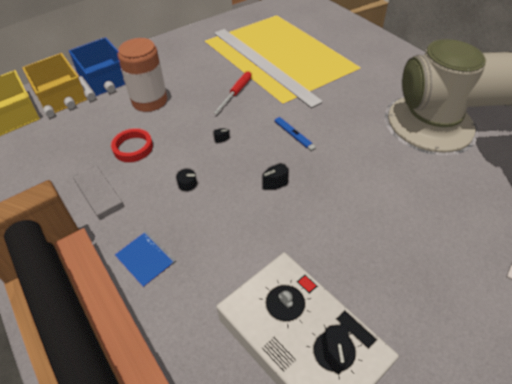

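The top view shows the big knob at (276,240) with its nose up. The bare shaft is at (122,136) on the console, the fitted knob at (65,144), and the display (64,175) and switch (127,167) are below them. The scene view agrees, so the flat faces up in the top picture, roughly world +x.

```bash
python3 - <<'E'
from h import *
np.set_printoptions(precision=4,suppress=True)
for c in ("top","scene"):
    d=cam(c); A,uv=cloud(d,np.ones(d["depth"].shape,bool)); px=d["pixels"][uv[:,1],uv[:,0]].astype(int).sum(1)
    near=lambda p,r:np.hypot(A[:,0]-p[0],A[:,1]-p[1])<r
    m=near((.462,-.073),.06)&(A[:,2]>.035)&(A[:,2]<.055); P=A[m]
    r=cv2.minAreaRect(P[:,:2].astype(np.float32)*1000); print(c,"knob top",m.sum(),r,np.median(P[:,2]))
    w=P[px[m]>300]; 
    if len(w)>3: print(" white line",len(w),w.mean(0),cv2.fitLine(w[:,:2].astype(np.float32),2,0,0.01,0.01).ravel(), w[:,0].min(),w[:,0].max())
    m=near((.644,.198),.03)&(A[:,2]>.068); P=A[m]; print(" shaft",len(P),P.mean(0),P[:,2].max())
    t=P[P[:,2]>.085]; print("  top",len(t),t.mean(0),cv2.minAreaRect(t[:,:2].astype(np.float32)*1000))
    m=near((.64,.24),.16)&(A[:,2]>.054)&(A[:,2]<.066); P=A[m]; print(" console",cv2.minAreaRect(P[:,:2].astype(np.float32)*1000),np.median(P[:,2]))
    m=near((.64,.305),.045)&(A[:,2]>.095); P=A[m]; print(" fitted",len(P),P.mean(0),cv2.minAreaRect(P[:,:2].astype(np.float32)*1000))
    im=cv2.cvtColor(d["pixels"],cv2.COLOR_RGB2BGR)
    if c=="top": a=[im[90:195,20:180],im[205:270,226:326]]
    else: a=[im[250:384,215:400],im[150:210,220:320]]
    cv2.imwrite(f"pics/crop_{c}.png",np.hstack([cv2.resize(x,(400,300),interpolation=cv2.INTER_CUBIC) for x in a]))
b=[cv2.imread(f"pics/crop_{c}.png") for c in("top","scene")]; cv2.imwrite("pics/crops.png",np.vstack(b))
E
```

```text
top knob top 619 ((463.9061279296875, -70.56085968017578), (35.86392593383789, 62.48218536376953), 83.07907104492188) 0.04417977075703461
 white line 28 [ 0.4765 -0.0723  0.0448] [ 0.9929 -0.1191  0.4765 -0.0723] 0.46353820763250114 0.4895313446414726
 shaft 119 [0.6386 0.1897 0.0839] 0.09331318360812113
  top 65 [0.6391 0.192  0.089 ] ((638.1966552734375, 192.40573120117188), (12.157905578613281, 18.03141212463379), 10.685319900512695)
 console ((645.4723510742188, 248.0112762451172), (159.48385620117188, 260.3528747558594), 6.183462142944336) 0.060284601890278955
 fitted 695 [0.6297 0.3022 0.1037] ((631.856201171875, 307.228759765625), (64.58477783203125, 36.23161697387695), 62.10441589355469)
scene knob top 330 ((464.9624938964844, -66.67445373535156), (36.35457229614258, 63.11296844482422), 82.89530181884766) 0.04245556653044591
 white line 30 [ 0.4761 -0.0719  0.0428] [ 0.9997 -0.0228  0.4761 -0.0719] 0.4637666303268489 0.488340517882678
 shaft 144 [0.6421 0.1971 0.082 ] 0.09153642981037136
  top 63 [0.6408 0.196  0.0879] ((639.3707885742188, 195.78958129882812), (11.96285629272461, 17.75522232055664), 6.220457077026367)
 console ((646.2543334960938, 251.19656372070312), (160.54917907714844, 260.6604309082031), 6.387613773345947) 0.059868471952738145
 fitted 877 [0.6332 0.3075 0.1034] ((633.0050048828125, 309.6868591308594), (64.07617950439453, 37.3027229309082), 58.63962173461914)
```

View pics/crops.png

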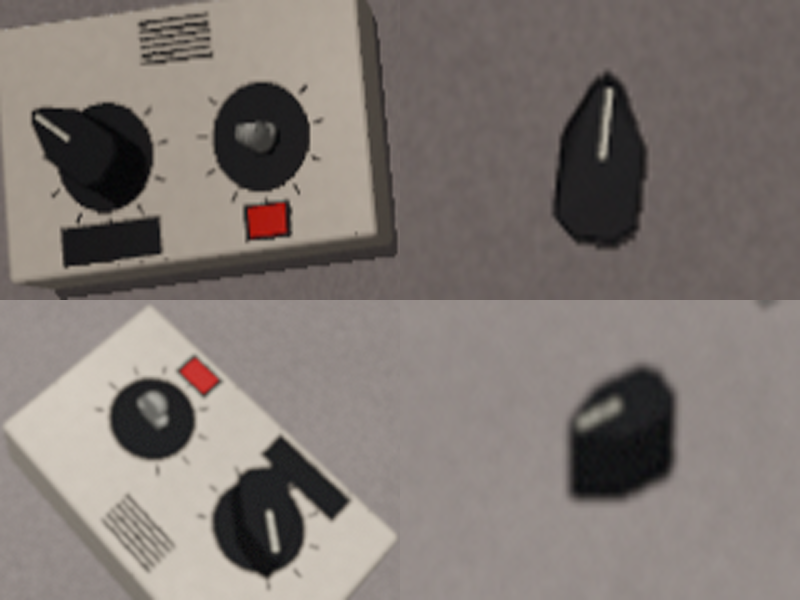

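The crops show the bare shaft in its dial with the red switch below it. The big knob's nose points up in the top view. I measure:
- **Knob:** axis at about (0.458, -0.070), yaw -7°.
- **Shaft:** at about (0.642, 0.195), yaw +6.3°.

Emit:
{"api": "jog_arm", "payload": {
  "plan": "0 0 -5.1 0 0 0 0;0 0 -5.1 0 0 0 0;0 0 0 -2 -3.1 0 0;0 0 0 -2 -3.1 0 0;0 0 0 -2 -3.1 0 0;0 0 0 -2 -3.1 0 0;0 0 0 -2 -3.1 0 0;0 0 0 -2 -3.1 0 0;0 0 0 -2 -3.1 0 0;0 0 0 -2 -3.1 0 0",
  "grip_force": 60
}}

```text
time_s: 1.73
position: [0.2914, 0.2583, 0.2315]
tool_rot: [[-0.993, 0.121, 0.001], [0.121, 0.993, 0.0], [-0.001, 0.0, -1.0]]
ft_force: [0.9, 0.9, -0.1]
grip_width: 0.0855
gripper_force: 0.0
```

Emit:
{"api": "jog_arm", "payload": {
  "plan": "0 0 0 -2 -3.1 0 0;0 0 0 -2 -3.1 0 0;0 0 0 -2 -3.1 0 0;0 0 0 -2 -3.1 0 0;0 0 0 -2 -3.1 0 0;0 0 0 -2 -3.1 0 0;0 0 0 -2 -3.1 1 0;0 0 0 -2 -3.1 2 0;0 0 0 -2 -3.1 3 0;0 0 0 0 0 0 0"
}}

```text
time_s: 2.57
position: [0.4344, -0.0385, 0.1715]
tool_rot: [[-0.992, 0.126, -0.005], [0.126, 0.992, 0.001], [0.005, 0.0, -1.0]]
ft_force: [0.2, -0.1, -1.7]
grip_width: 0.085
gripper_force: 0.0
```

Emit:
{"api": "jog_arm", "payload": {
  "plan": "0 0 0 -1.3 -1.5 0 0;0 0 0 -1.2 -1.4 1 0;0 0 0 0 0 2.5 0;0 0 0 0 0 3 0;0 0 0 0 0 2.5 0;0 0 0 0 0 2 0;0 0 0 0 0 0 0;0 0 0 0 0 0 0"
}}

```text
time_s: 3.23
position: [0.455, -0.0662, 0.0653]
tool_rot: [[-0.993, 0.121, -0.001], [0.121, 0.993, 0.001], [0.001, 0.0, -1.0]]
ft_force: [-0.3, -0.6, 0.6]
grip_width: 0.0854
gripper_force: 0.0
```

Emit:
{"api": "jog_arm", "payload": {
  "plan": "0 0 0 -0.1 -0.4 1.5 0;0 0 0 0 0 2 0;0 0 0 0 0 1.9 0;0 0 0 0 0 0 60;0 0 0 0 0 0 110;0 0 0 0 0 0 255;0 0 0 0 0 0 255;0 0 0 0 0 0 255;0 0 0 0 0 0 255;0 0 0 0 0 0 255"
}}

```text
time_s: 4.07
position: [0.4564, -0.0708, 0.0128]
tool_rot: [[-0.993, 0.121, 0.003], [0.121, 0.993, -0.001], [-0.003, -0.001, -1.0]]
ft_force: [-1.4, -0.1, 8.1]
grip_width: 0.0352
gripper_force: 60.2
```

Emit:
{"api": "jog_arm", "payload": {
  "plan": "0 0 0 0 0 -1 255;0 0 0 0 0 -2.5 255;0 0 0 0 0 -3 255;0 0 0 0 0 -3 255;0 0 -6.6 0 0 -2.5 255;0 0 -6.6 0 0 -1 255;0 0 0 -1.8 2 0 255;0 0 0 -2.4 2.7 0 255;0 0 0 -2.4 2.7 0 255;0 0 0 -2.4 2.7 0 255"
}}

```text
time_s: 4.9
position: [0.5348, 0.041, 0.1424]
tool_rot: [[-0.994, -0.108, 0.002], [-0.108, 0.994, -0.0], [-0.001, -0.0, -1.0]]
ft_force: [0.2, -0.7, -0.2]
grip_width: 0.0351
gripper_force: 60.1
```

Emit:
{"api": "jog_arm", "payload": {
  "plan": "0 0 0 -2.4 2.7 0 255;0 0 0 -2.4 2.7 0 255;0 0 0 -2.4 2.7 0 255;0 0 0 -2 2.3 0 255;0 0 0 -1.5 1.8 0 255;0 0 0 0 0 0 255;0 0 0 0 0 0 255"
}}

```text
time_s: 5.48
position: [0.6271, 0.1734, 0.1415]
tool_rot: [[-0.994, -0.11, 0.0], [-0.11, 0.994, -0.0], [-0.0, -0.0, -1.0]]
ft_force: [-0.1, -0.2, -0.8]
grip_width: 0.0351
gripper_force: 60.1
```

```bash
cat > rel.py <<'E'
from h import *
import sys
np.set_printoptions(precision=4,suppress=True)
s=env.observe(); R=np.array(s["tool_rot"]); p=np.array(s["position"]); print(p,np.degrees(np.arctan2(-R[1,0],-R[0,0])),s["grip_width"],s["ft_force"])
ims=[]
for c in("top","scene"):
    d=cam(c); save(d,c+sys.argv[1]); ims.append(cv2.cvtColor(d["pixels"],cv2.COLOR_RGB2BGR))
    for q in("big_knob","bare_shaft"):
        for r in models.tip_of(c,q)[:2]: print(c,q,r["confidence"],r["at"],onplane(d,[r["at"]],.06 if q=="bare_shaft" else p[2]-.0128)[0])
    for r in models.outline_of(c,"big_knob")[:1]:
        P,_=cloud(d,r["region"]); print(c,"out",r["confidence"],r["bbox"],np.percentile(P,[2,50,98],axis=0))
a=[cv2.resize(ims[0][70:220,10:210],(400,300),interpolation=3),cv2.resize(ims[1][204:384,200:440],(400,300),interpolation=3)]
cv2.imwrite(f"pics/c{sys.argv[1]}.png",np.hstack(a))
E
python3 rel.py 2
```

```text
[0.6271 0.1734 0.1415] 6.320856946643812 0.03506620684462457 [-0.1286 -0.2474 -0.8449]
top bare_shaft 0.98 [123.6, 136.6] [0.6427 0.1935 0.06  ]
top out 0.58 [123.9, 146.6, 20.9, 15.6] [[0.6031 0.1539 0.1298]
 [0.6095 0.1623 0.1645]
 [0.6183 0.1778 0.1747]]
scene big_knob 0.96 [285.5, 268.9] [0.6284 0.1747 0.1287]
scene big_knob 0.22 [286.1, 301.6] [0.662  0.2192 0.1287]
scene bare_shaft 0.61 [284.8, 302.3] [0.6418 0.195  0.06  ]
scene out 0.95 [277.7, 264.9, 29.8, 43.1] [[0.6236 0.157  0.06  ]
 [0.6462 0.1811 0.1717]
 [0.6664 0.1925 0.1745]]
```

View pics/c2.png

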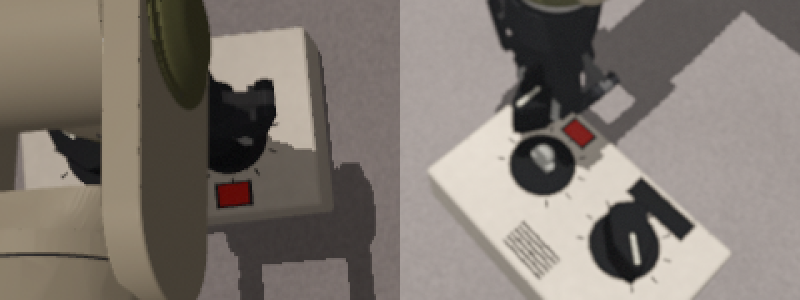

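The scene view shows the knob held at (533,105), close to the shaft at (543,157). Its nose points the right way.

Emit:
{"api": "jog_arm", "payload": {
  "plan": "0 0 0 -0.8 1 0 255;0 0 0 -0.7 0.9 0 255;0 0 0 0 0 1 255;0 0 0 0 0 1.2 255;0 0 0 0 0 0.9 255;0 0 0 0 0 0 255;0 0 0 0 0 0 255"
}}

```text
time_s: 6.47
position: [0.6397, 0.1926, 0.1095]
tool_rot: [[-0.994, -0.108, -0.001], [-0.108, 0.994, -0.0], [0.002, -0.0, -1.0]]
ft_force: [-0.5, 0.1, -1.3]
grip_width: 0.0354
gripper_force: 60.1
```

```bash
python3 rel.py 3; python3 - <<'E'
from h import *
d=cam("scene"); A,uv=cloud(d,np.ones(d["depth"].shape,bool)); px=d["pixels"][uv[:,1],uv[:,0]].astype(int)
p=np.array(env.observe()["position"])
m=(np.hypot(A[:,0]-p[0],A[:,1]-p[1])<.06)&(abs(A[:,2]-p[2]-.031)<.006)&(px.sum(1)>300); w=A[m]
print(m.sum(),w.mean(0)-p,cv2.fitLine(w[:,:2].astype(np.float32),2,0,.01,.01).ravel())
E
```

```text
[0.6397 0.1926 0.1095] 6.205474784571676 0.03540702484382314 [-0.4793  0.0896 -1.3228]
top big_knob 0.73 [114.4, 134.7] [0.6392 0.1976 0.0967]
top bare_shaft 0.61 [125.4, 133.8] [0.6476 0.1904 0.06  ]
top bare_shaft 0.57 [383.1, 226.8] [ 0.4839 -0.2524  0.06  ]
scene big_knob 0.65 [287.0, 295.0] [0.6433 0.1999 0.0967]
scene bare_shaft 0.73 [282.6, 302.3] [0.6448 0.1928 0.06  ]
scene out 0.79 [279.0, 290.9, 28.8, 41.4] [[0.6388 0.1798 0.0999]
 [0.6601 0.2025 0.1408]
 [0.6801 0.2145 0.1437]]
52 [0.02670514 0.00434171 0.03076526] [ 0.86299425 -0.50521374  0.6668438   0.1973925 ]
```

View pics/c3.png

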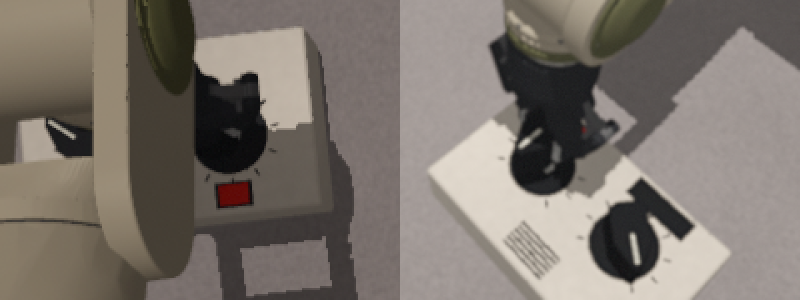

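The knob is over the shaft with its nose away from the switch (knob at (535,150) in the right half). I'll lower it gently.

Emit:
{"api": "jog_arm", "payload": {
  "plan": "0 0 0 0 0.15 0 255;0 0 0 0 0 0.3 255;0 0 0 0 0 0.3 255;0 0 0 0 0 0.2 255;0 0 0 0 0 0.2 255;0 0 0 0 0 0 255"
}}

```text
time_s: 7.42
position: [0.6397, 0.1945, 0.0995]
tool_rot: [[-0.994, -0.108, -0.001], [-0.108, 0.994, -0.0], [0.001, -0.0, -1.0]]
ft_force: [0.0, -0.6, -1.3]
grip_width: 0.035
gripper_force: 60.1
```

Emit:
{"api": "jog_arm", "payload": {
  "plan": "0 0 0 0 0 0.2 255;0 0 0 0 0 0.2 255;0 0 0 0 0 0.2 255;0 0 0 0 0 0 255"
}}

```text
time_s: 7.75
position: [0.6397, 0.1945, 0.0937]
tool_rot: [[-0.994, -0.108, -0.001], [-0.108, 0.994, -0.0], [0.001, -0.0, -1.0]]
ft_force: [-0.8, 0.4, -1.7]
grip_width: 0.0351
gripper_force: 60.1
```

Emit:
{"api": "jog_arm", "payload": {
  "plan": "0 0 0 0 0 0.2 255;0 0 0 0 0 0.2 255;0 0 0 0 0 0.2 255;0 0 0 0 0 0.2 255;0 0 0 0 0 0 255"
}}

```text
time_s: 8.17
position: [0.64, 0.1941, 0.0859]
tool_rot: [[-0.994, -0.108, -0.0], [-0.108, 0.994, -0.001], [0.0, -0.001, -1.0]]
ft_force: [0.1, -1.8, 0.6]
grip_width: 0.0354
gripper_force: 60.2
```

Emit:
{"api": "jog_arm", "payload": {
  "plan": "0 0 0 0 0 0.2 255;0 0 0 0 0 0.2 255;0 0 0 0 0 0.2 255;0 0 0 0 0 0 255"
}}

```text
time_s: 8.5
position: [0.6403, 0.1943, 0.0806]
tool_rot: [[-0.994, -0.108, 0.001], [-0.108, 0.994, -0.0], [-0.001, -0.0, -1.0]]
ft_force: [0.3, -2.6, 3.2]
grip_width: 0.0352
gripper_force: 60.8
```

Emit:
{"api": "jog_arm", "payload": {
  "plan": "0 0 0 0 -0.05 0.2 255;0 0 0 0 0 0.2 255;0 0 0 0 0 0.2 255;0 0 0 0 0 0.2 255;0 0 0 0 0 0 255"
}}

```text
time_s: 8.92
position: [0.64, 0.194, 0.0729]
tool_rot: [[-0.994, -0.108, 0.0], [-0.108, 0.994, -0.0], [-0.0, -0.0, -1.0]]
ft_force: [-2.9, -2.8, 7.0]
grip_width: 0.0349
gripper_force: 62.3
```

Emit:
{"api": "jog_arm", "payload": {
  "plan": "0 0 0 0 0 0.1 255;0 0 0 0 0 0.1 255;0 0 0 0 0 0.1 255;0 0 0 0 0 0 255"
}}

```text
time_s: 9.25
position: [0.64, 0.194, 0.0728]
tool_rot: [[-0.994, -0.109, 0.002], [-0.109, 0.994, -0.0], [-0.002, -0.0, -1.0]]
ft_force: [-11.4, -5.5, 25.7]
grip_width: 0.0349
gripper_force: 64.8
```

It's firm at the expected height. Relax, let go and lift.

Emit:
{"api": "jog_arm", "payload": {
  "plan": "0 0 0 0 0 -0.3 255;0 0 0 0 0 0 100;0 0 0 0 0 0 60;0 0 0 0 0 0 60;0 0 0 0 0 0 60;0 0 0 0 0 0 60;0 0 0 0 0 0 60"
}}

```text
time_s: 9.83
position: [0.6399, 0.1941, 0.0718]
tool_rot: [[-0.994, -0.108, -0.0], [-0.108, 0.994, 0.0], [0.0, 0.0, -1.0]]
ft_force: [-0.1, 0.5, -0.4]
grip_width: 0.0651
gripper_force: 0.0
```

Emit:
{"api": "jog_arm", "payload": {
  "plan": "0 0 0 0 0 -1 60;0 0 0 0 0 -2 60;0 0 0 0 0 -3 60;0 0 0 0 0 -3 60;0 0 0 0 0 -3 60;0 0 0 3 -2 -2 60;0 0 0 3.5 -2 0 60;0 0 0 3.5 -2 0 60;0 0 0 3.5 -2 0 60;0 0 0 3.5 -2 0 60"
}}

```text
time_s: 10.67
position: [0.4801, 0.0755, 0.2129]
tool_rot: [[-0.994, -0.109, 0.001], [-0.109, 0.994, -0.0], [-0.001, -0.0, -1.0]]
ft_force: [0.9, -1.7, 0.4]
grip_width: 0.0649
gripper_force: 0.0
```

Emit:
{"api": "jog_arm", "payload": {
  "plan": "0 0 0 2 -3 0 60;0 0 0 2 -3 0 60;0 0 0 2 -3 0 60;0 0 0 0 -3 0 60;0 0 0 0 -3 0 60;0 0 0 0 -2 0 60;0 0 0 0 0 0 60"
}}

```text
time_s: 11.25
position: [0.4411, -0.1025, 0.2129]
tool_rot: [[-0.994, -0.105, 0.001], [-0.105, 0.994, -0.001], [-0.001, -0.002, -1.0]]
ft_force: [0.0, 0.1, -0.1]
grip_width: 0.0654
gripper_force: 0.0
```

```bash
python3 rel.py 4; python3 - <<'E'
from h import *
for c in("top","scene"):
    d=cam(c); A,uv=cloud(d,np.ones(d["depth"].shape,bool))
    m=(np.hypot(A[:,0]-.648,A[:,1]-.195)<.04)&(A[:,2]>.095)&(A[:,2]<.14)
    if m.sum(): print(c,m.sum(),np.median(A[m],0),np.percentile(A[m][:,2],[50,80]),cv2.minAreaRect(A[m][:,:2].astype(np.float32)*1000))
E
```

```text
[ 0.4411 -0.1025  0.2129] 6.017537308288234 0.06539679057681612 [ 0.0018  0.1237 -0.1001]
top big_knob 0.82 [122.1, 136.9] [0.6162 0.1523 0.2001]
top bare_shaft 0.6 [120.6, 138.7] [0.639  0.1987 0.06  ]
top out 0.83 [120.2, 132.9, 29.5, 39.4] [[0.6166 0.1744 0.0614]
 [0.6413 0.1894 0.1034]
 [0.6745 0.2103 0.1065]]
scene big_knob 0.68 [282.7, 304.0] [0.6912 0.2442 0.2001]
scene bare_shaft 0.93 [283.7, 301.9] [0.6429 0.1933 0.06  ]
scene out 0.92 [284.7, 299.8, 35.4, 39.8] [[0.6203 0.1805 0.0634]
 [0.6491 0.2031 0.1029]
 [0.6792 0.215  0.1056]]
top 715 [0.64243195 0.19284961 0.10406902] [0.10406902 0.10513217] ((646.9784545898438, 194.26605224609375), (61.82313537597656, 36.97135543823242), 5.960582733154297)
scene 748 [0.64617231 0.19861029 0.10342545] [0.10342545 0.10442398] ((648.6607055664062, 196.8339080810547), (64.21826171875, 36.90289306640625), 5.7876200675964355)
```

View pics/c4.png

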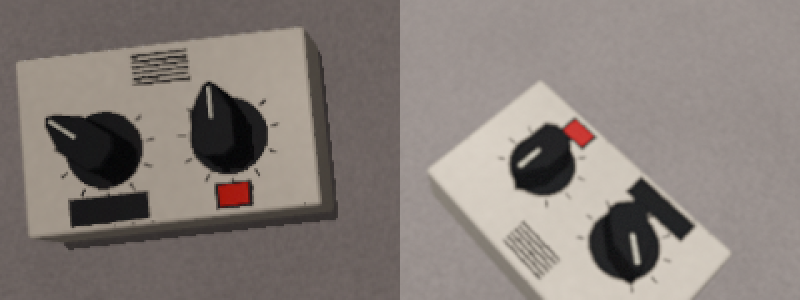

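The knob is on the shaft at (222,125) with its nose away from the switch. Its top is at z 0.104, the same as the fitted knob, so it is fully home.

```bash
python3 -c "
from rig import job; print(job.close_job())"
```

```text
the job is handed in; nothing more can be done
None
```

The big knob is pushed fully home on the bare shaft, nose the way the flat faces, and released; I left the other two loose knobs alone and handed the job in at about 11.5 s.

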